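# Sort the vials, bottle and caps left in the fume hood

## Task

Tidy the fume hood: first stand the amber bottle in the yellow tray, then stand both green-capped vials in the white tray, and only after that put both loose white caps in the blue tray. The bottle and vials must end upright on the tray floor, and everything is set down, not dropped. Leave the rubber stopper and the measuring cylinder where they are.

Things in the scene. Friction and masses are not known exactly. Their poses are not given: they have to be found in the camera images.
- amber_bottle: amber glass reagent bottle with a paper label and a red cap, standing upright: body 42 mm diameter to 56 mm up, sloping shoulder, cap 28 mm diameter from 66 to 84 mm up, about 120 g. Origin: centre of its underside; z up along its axis.
- vial_a: clear glass sample vial with a green screw cap, standing upright: body 28 mm diameter to 44 mm up, cap 24 mm diameter from 48 to 61 mm up, about 25 g, alike with the other vial. Origin: centre of its underside; z up along its axis.
- vial_b: clear glass sample vial with a green screw cap, standing upright: body 28 mm diameter to 44 mm up, cap 24 mm diameter from 48 to 61 mm up, about 25 g, alike with the other vial. Origin: centre of its underside; z up along its axis.
- cap_a: loose white plastic screw cap, lying open side up, a shallow cup 32 mm in diameter and 16 mm high, about 12 g, alike with the other cap. Origin: centre of its underside; z up.
- cap_b: loose white plastic screw cap, lying open side up, a shallow cup 32 mm in diameter and 16 mm high, about 12 g, alike with the other cap. Origin: centre of its underside; z up.
- white_tray: white tray, fixed to the bench: outside 118 (its x) x 148 (its y) x 22 mm high, walls and floor 4 mm thick, inside 110 x 140 mm. Origin: centre of its underside, on the bench; z up. It may lie turned up to 0.25 rad either way.
- yellow_tray: yellow tray, fixed to the bench: outside 118 (its x) x 148 (its y) x 22 mm high, walls and floor 4 mm thick, inside 110 x 140 mm. Origin: centre of its underside, on the bench; z up. It may lie turned up to 0.25 rad either way.
- blue_tray: blue tray, fixed to the bench: outside 118 (its x) x 148 (its y) x 22 mm high, walls and floor 4 mm thick, inside 110 x 140 mm. Origin: centre of its underside, on the bench; z up. It may lie turned up to 0.25 rad either way.
- stopper: grey rubber stopper standing among the things to sort, 38 mm diameter at the top, 30 mm at the foot, 26 mm high; it stays where it is. Origin: centre of its underside.
- cylinder: glass measuring cylinder 150 mm tall, 24 mm tube (30 mm at the rim) on a round blue foot 60 mm in diameter and 8 mm thick, standing beyond the things to sort, between the middle tray and a side tray; it stays where it is. (A glass beaker 60 mm across and 80 mm tall stands at the like place on the other side of the middle tray.) Origin: centre of its underside.
Things that resemble listed ones, but are neither listed nor needed, are in the scene too. What is shaped like the vial_b but pink or purple is not meant.

How it is judged (in metres and radians):
On the way, in this order (a step that is already met when the one before it is completed fails the run):
1. the amber bottle stands in the yellow tray, let go (x of amber_bottle in the frame of yellow_tray between -0.036 and 0.036 m and y of amber_bottle in the frame of yellow_tray between -0.051 and 0.051 m and z of amber_bottle in the frame of yellow_tray below 0.012 m and angle between amber_bottle's own z axis and vertical below 0.15 rad and contact force between amber_bottle and the fingers below 0.05 N), for 0.2 s.
2. both vials stand in the white tray, let go (x of vial_a in the frame of white_tray between -0.043 and 0.043 m and y of vial_a in the frame of white_tray between -0.058 and 0.058 m and z of each of vial_a, vial_b in the frame of white_tray below 0.012 m and angle between each of vial_a, vial_b's own z axis and vertical below 0.15 rad and x of vial_b in the frame of white_tray between -0.043 and 0.043 m and y of vial_b in the frame of white_tray between -0.058 and 0.058 m and contact force between each of vial_a, vial_b and the fingers below 0.05 N), for 0.2 s.
3. both caps lie in the blue tray, let go (x of cap_a in the frame of blue_tray between -0.041 and 0.041 m and y of cap_a in the frame of blue_tray between -0.056 and 0.056 m and z of each of cap_a, cap_b in the frame of blue_tray below 0.045 m and x of cap_b in the frame of blue_tray between -0.041 and 0.041 m and y of cap_b in the frame of blue_tray between -0.056 and 0.056 m and contact force between each of cap_a, cap_b and the fingers below 0.05 N), for 0.2 s.
At the end, for the whole second after the job is handed in: Bottle in the yellow tray, both vials in the white, both caps in the blue, wholly between the walls (2 mm allowance); bottle and vials with underside under 12 mm above the bench and within 0.15 rad of upright; caps either way up, origin under 45 mm high; all under 0.02 m/s (x of amber_bottle in the frame of yellow_tray between -0.036 and 0.036 m and y of amber_bottle in the frame of yellow_tray between -0.051 and 0.051 m and z of amber_bottle in the frame of yellow_tray below 0.012 m and angle between each of amber_bottle, vial_a, vial_b's own z axis and vertical below 0.15 rad and x of vial_a in the frame of white_tray between -0.043 and 0.043 m and y of vial_a in the frame of white_tray between -0.058 and 0.058 m and z of each of vial_a, vial_b in the frame of white_tray below 0.012 m and x of vial_b in the frame of white_tray between -0.043 and 0.043 m and y of vial_b in the frame of white_tray between -0.058 and 0.058 m and x of cap_a in the frame of blue_tray between -0.041 and 0.041 m and y of cap_a in the frame of blue_tray between -0.056 and 0.056 m and z of each of cap_a, cap_b in the frame of blue_tray below 0.045 m and x of cap_b in the frame of blue_tray between -0.041 and 0.041 m and y of cap_b in the frame of blue_tray between -0.056 and 0.056 m and linear speed of each of amber_bottle, vial_a, vial_b, cap_a, cap_b below 0.02 m/s); the robot touches nothing.
It fails at once if a vial is moved more than 40 mm while the bottle is not yet in its tray (distance of any of vial_a, vial_b from where it was at the start of the episode above 0.04 m and not (x of amber_bottle in the frame of yellow_tray between -0.036 and 0.036 m and y of amber_bottle in the frame of yellow_tray between -0.051 and 0.051 m and z of amber_bottle in the frame of yellow_tray below 0.012 m and angle between amber_bottle's own z axis and vertical below 0.15 rad)).
It fails at once if a cap is moved more than 40 mm while the bottle and both vials are not all in their trays (distance of any of cap_a, cap_b from where it was at the start of the episode above 0.04 m and not (x of amber_bottle in the frame of yellow_tray between -0.036 and 0.036 m and y of amber_bottle in the frame of yellow_tray between -0.051 and 0.051 m and z of amber_bottle in the frame of yellow_tray below 0.012 m and angle between each of amber_bottle, vial_a, vial_b's own z axis and vertical below 0.15 rad and x of vial_a in the frame of white_tray between -0.043 and 0.043 m and y of vial_a in the frame of white_tray between -0.058 and 0.058 m and z of each of vial_a, vial_b in the frame of white_tray below 0.012 m and x of vial_b in the frame of white_tray between -0.043 and 0.043 m and y of vial_b in the frame of white_tray between -0.058 and 0.058 m)).
It fails at once if a thing is dropped: clear of the fingers with its origin more than 50 mm above the bench ((height (world z) of amber_bottle above 0.05 m and contact force between amber_bottle and the fingers below 0.001 N) or (height (world z) of vial_a above 0.05 m and contact force between vial_a and the fingers below 0.001 N) or (height (world z) of vial_b above 0.05 m and contact force between vial_b and the fingers below 0.001 N) or (height (world z) of cap_a above 0.05 m and contact force between cap_a and the fingers below 0.001 N) or (height (world z) of cap_b above 0.05 m and contact force between cap_b and the fingers below 0.001 N)).
It fails at once if the stopper is moved more than 25 mm or the measuring cylinder more than 25 mm or tipped over (distance of any of stopper, cylinder from where it was at the start of the episode above 0.025 m or angle between cylinder's own z axis and vertical above 0.5 rad).
It also fails if it takes over 122 s, if anything falls off the work surface, if the arm or the gripper's body presses on something with over 40 N, if the wrist force passes 120 N, or if a joint passes its speed limit or range.

## Robot

A 6-joint arm with a two-finger parallel gripper is mounted at the origin on the work surface. World frame = base frame: x ahead of the robot, y to its left, z up, the work surface at z = 0. Lengths are in m, angles in degrees, forces in N, time in s.
With the tool pointing down it reaches from about 0.25 to 0.725 m from the base axis. Payload 9.7 kg.
Tool frame: the origin (TCP) lies between the finger pads; the fingertips stand 22 mm ahead of it and the grasp point (between the pads) lies 3 mm ahead of it; z points along the fingers, y is the line along which they close (so a half turn about z gives the same grasp; the last joint's range is limited). The gripper opens to 85 mm and grips with 20 to 120 N. Pads are 22 mm wide; open, the fingers measure 114 mm over their backs; the gripper's body (76 mm by 85 mm) begins 54 mm behind the grasp point. The pads swing forward as they close: fully open they stand 13 mm farther back than shut.
Start: joints at [68.87, 4.979, 10.078, 95.1, 0, 90], TCP at [0.198, 0.513, 0.253] pointing down, gripper open.
Joint ranges: [-179.16, 179.16], [-48.56, 103.87], [-65.8, 70.77], [-126.05, 130.52], [-82.76, 87.17], [-180, 180]. Speed limits (degrees/s): [127.2, 127.2, 147.25, 180, 180, 180].

## Interface

Orientations are given as [roll, pitch, yaw] about the fixed x, y, z axes, in that order (R = Rz(yaw) Ry(pitch) Rx(roll)).
In Python, from workcell import bot, viewer, finder gives the robot as it stands.
- The arm moves only by the tool move_arm, never from a script. Its arguments are lists of equal length, an entry for each row: "offset": the shift along the tool's x, y, z in cm, a list of three; "twist": the turn, a rotation vector about the tool's x, y, z in rad, a list of three; "grip": the opening, from 0 (shut) to 1 (fully open). In form: {"offset": [[x, y, z], ...], "twist": [[ax, ay, az], ...], "grip": [grip, ...]}. A call has 1 to 5 rows; each row shifts and turns the commanded pose from where the row before left it, along the tool's axes as they then stand; what a row does not reach is not made up. A row lasts 1/10 s, in which the tool goes at most 50 mm and 8.59 degrees, less where a joint would pass 70% of its speed; a pose out of reach is approached as far as the arm can. A call is refused whole if a number of a shift passes 5 or a number of a turn 0.15, either way. A call with a gripper value outside its range is refused whole. The fingers move at their own pace and stop on an object; "force" is the grip in N (left out, the last holds). Time passes only in rows, so rows that do not move let the fingers close. It gives the time, the measured TCP pose, the force, the opening and the grip force at its end, in the units of the state.
- bot.get_obs(): the state, without advancing time (a new reading comes with each control period).
- viewer.camera(name): name is "scene" or "top" or "wrist"; returns a dict with "color" (400x640x3 uint8, red, green, blue), "depth" (400x640 float32, m along the optical axis (not along the pixel's ray), 0 where there is no reading), "vfov" (degrees; the focal length in pixels is half the picture's height over the tangent of half this angle, whatever the lens; pixels are square), "cx", "cy" (the principal point, pixels), "position" and "attitude" of the camera in the world; the wrist camera has in their place "tool_from_camera" (4x4, takes a point from camera to tool coordinates, whose origin is the TCP and whose axes are the flange's). Camera axes: x right, y down, z forward; pixel columns grow to the right and rows downward; lengths in m; the calibration is good to about 2 mm. A picture is of the moment at which its call begins: read the wrist's pose just before it.
- bot.job_done(): hands the job in; it is judged then, once.
Trained networks look in a picture, given as the dict that the camera call returned (one of the last four; its "shot" number tells which), for a name from the list of things; names that differ only in an ending like _2 or _b are one class to them, and where a whole thing is asked for, a point or a joint stands for the part that bears it (a point fixed in the world has none). Each returns a list of dicts, best first, with "p" (0 to 1); they miss things now and then, are a little off and sometimes report something else, mostly with a low value. They report only what shows in the picture. A call takes as long as a camera call. They do not tell look-alikes from the thing itself.
- finder.boxes_of(picture, thing): "position" ([column, row] in pixels, amid what is visible of it).
- finder.pinpoint(picture, thing): "position" ([column, row] in pixels: a listed point, or the origin of a listed thing).
The state is a dict: "time": time; "q": joint angles; "qd": joint speeds; "joint_efforts": joint torques, N m; "ee_pos": TCP position; "tcp_rot": TCP orientation; "wrist_force": force on the tool from outside, world axes, zero at the start; "torque": the same for the moment, N m; "opening": finger opening in m; "grasp_force": force on a finger pad.
Only numpy, scipy, OpenCV 4.12 (cv2) and the standard library are available. Lean on these libraries where they do the work, as an engineer would, in place of code of your own. Each camera call takes 0.05 s, during which the arm holds its last target. There are 200 camera calls.

## Working session

There is one attempt and no reset: what is moved stays moved. The work goes in short steps, Python scripts to look and compute and a tool call to move; the robot and the scene stay as the last step left them, time stands still between calls to the robot, and variables do not carry over. Pictures are saved under pics/ and viewed, at most 14 in all, crops included, and the job is handed in when it is done.

Besides the shell and the picture viewer there is one more tool, called after "Emit:" as name(argument=value, ...) on one line, values as JSON. move_arm: Moves the arm, as the interface text tells. Its arguments: {"type":"object","properties":{"offset":{"type":"array","items":{"type":"array","items":{"type":"number"}}},"twist":{"type":"array","items":{"type":"array","items":{"type":"number"}}},"grip":{"type":"array","items":{"type":"number"}},"force":{"type":"number"}},"required":["offset","twist","grip"]}

```bash
mkdir -p pics; cat > h.py <<'E'
import numpy as np, cv2
from scipy.spatial.transform import Rotation as R
from workcell import bot, viewer, finder
def shot(name):
    o=bot.get_obs(); p=viewer.camera(name)
    f=200/np.tan(np.radians(p["vfov"])/2); p["f"]=f
    if name=="wrist":
        T=np.eye(4); T[:3,:3]=R.from_euler("xyz",o["tcp_rot"],degrees=True).as_matrix(); T[:3,3]=o["ee_pos"]
        p["T"]=T@np.array(p["tool_from_camera"])
    else:
        T=np.eye(4); a=np.array(p["attitude"],float)
        T[:3,:3]=a if a.shape==(3,3) else R.from_euler("xyz",a,degrees=True).as_matrix() 
        T[:3,3]=p["position"]; p["T"]=T
    return p
def ray(p,uv):
    d=np.array([(uv[0]-p["cx"])/p["f"],(uv[1]-p["cy"])/p["f"],1]); return p["T"][:3,3],p["T"][:3,:3]@d
def at_z(p,uv,z):
    o,d=ray(p,uv); return o+d*(z-o[2])/d[2]
def at_d(p,uv):
    u,v=int(round(uv[0])),int(round(uv[1])); o,d=ray(p,uv); return o+d*p["depth"][v,u]
def cloud(p):
    v,u=np.mgrid[:400,:640]; D=p["depth"]; c=np.stack([(u-p["cx"])/p["f"]*D,(v-p["cy"])/p["f"]*D,D],-1)
    return c@p["T"][:3,:3].T+p["T"][:3,3]
def save(p,n): cv2.imwrite("pics/"+n,p["color"][:,:,::-1])
E
python3 - <<'E'
from h import *
np.set_printoptions(precision=3,suppress=True)
print({k:v for k,v in bot.get_obs().items()})
for n in("top","scene"):
    p=shot(n); save(p,n+"1.png"); print(n,p["vfov"],p["cx"],p["cy"],p["position"],p["attitude"])
    for t in("amber_bottle","vial_a","cap_a","white_tray","yellow_tray","blue_tray","stopper","cylinder"):
        for r in finder.pinpoint(p,t)[:5]:
            z=0; print(t,round(r["p"],2),np.array(r["position"]).round(),at_z(p,r["position"],z),at_d(p,r["position"]))
E
```

```text
{'time': 0.0, 'q': array([68.869,  5.012, 10.034, 95.1  ,  0.   , 90.002]), 'qd': array([-0.064, -0.101,  0.07 , -0.024, -0.03 ,  0.009]), 'joint_efforts': array([  0.002, -52.039,  46.479,   0.016,  -0.   ,  -0.   ]), 'ee_pos': array([0.198, 0.513, 0.253]), 'tcp_rot': array([-179.923,   -0.   ,  158.867]), 'wrist_force': array([-0.786, -0.736,  0.223]), 'torque': array([-0.034,  0.033,  0.02 ]), 'grasp_force': 0.0, 'opening': 0.08532190780570746}
top 43.5499897818712 328.54852511811544 197.17726200504507 [0.353 0.003 1.216] [-171.184   -0.097  -88.67 ]
amber_bottle 0.65 [257. 198.] [0.535 0.18  0.   ] [0.523 0.168 0.082]
amber_bottle 0.45 [277. 243.] [0.427 0.128 0.   ] [0.426 0.127 0.004]
vial_a 0.67 [398. 206.] [ 0.523 -0.164  0.   ] [ 0.521 -0.162  0.014]
vial_a 0.62 [331. 240.] [ 0.435 -0.002  0.   ] [ 0.432 -0.002  0.058]
vial_a 0.57 [382. 243.] [ 0.431 -0.126  0.   ] [ 0.428 -0.12   0.059]
vial_a 0.51 [406. 260.] [ 0.393 -0.184  0.   ] [ 0.392 -0.178  0.038]
vial_a 0.44 [421. 234.] [ 0.456 -0.221  0.   ] [ 0.451 -0.211  0.057]
cap_a 0.71 [276. 243.] [0.426 0.129 0.   ] [0.426 
[... 735 characters left out ...]
.184  0.014]
vial_a 0.73 [276. 163.] [ 0.412 -0.134  0.   ] [ 0.44  -0.124  0.027]
vial_a 0.68 [244. 195.] [ 0.53  -0.173  0.   ] [ 0.531 -0.173  0.001]
vial_a 0.51 [237. 167.] [ 0.447 -0.223  0.   ] [ 0.462 -0.216  0.015]
cap_a 0.71 [382. 182.] [0.415 0.127 0.   ] [0.419 0.128 0.004]
cap_a 0.69 [340. 208.] [0.52  0.049 0.   ] [0.535 0.051 0.016]
white_tray 0.72 [170. 182.] [ 0.533 -0.357  0.   ] [ 0.536 -0.355  0.004]
yellow_tray 0.91 [309. 255.] [0.659 0.015 0.   ] [0.662 0.016 0.004]
blue_tray 0.61 [478. 236.] [0.529 0.348 0.   ] [0.53  0.348 0.001]
stopper 0.79 [285. 205.] [ 0.539 -0.073 -0.   ] [ 0.54  -0.073  0.001]
cylinder 0.7 [207. 246.] [ 0.687 -0.198 -0.   ] [ 0.694 -0.192  0.011]
```

```bash
python3 - <<'E'
import cv2
a=cv2.imread('pics/top1.png')[90:310,130:530]; cv2.imwrite('pics/top1c.png',cv2.resize(a,(800,440),interpolation=2))
E
```

```text
(no output)
```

View pics/top1c.png

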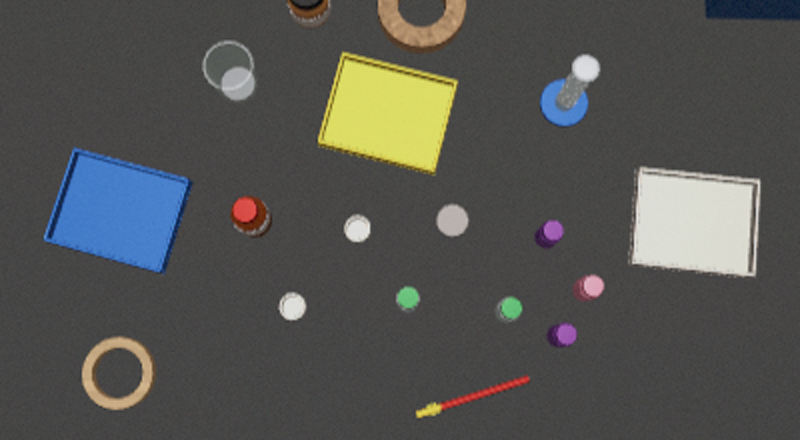

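View pics/scene1.png

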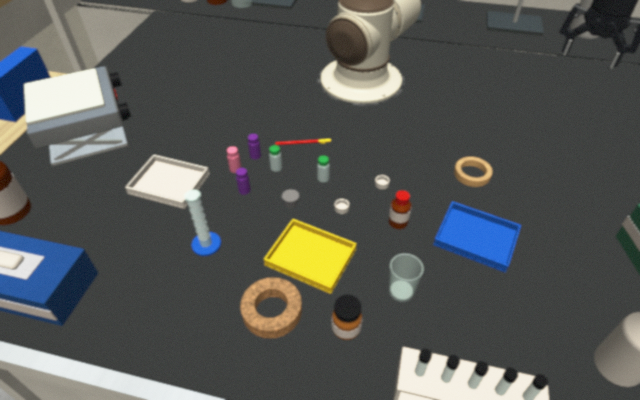

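Top view crop (2x, offset 130,90): amber bottle's red cap is at about (253,195) in full pixels. Green vials are at (334,239) and (385,244), with purple and pink decoys to the right. White caps are at (308,204) and (276,243), and the stopper at (356,200). The three trays, the cylinder (412,140) and the beaker (245,125) agree with the finder. The scene view shows the same layout.

```bash
python3 - <<'E'
from h import *
np.set_printoptions(precision=4,suppress=True)
P={n:shot(n) for n in("top","scene")}
def mask(p,c):
    h=cv2.cvtColor(p["color"],cv2.COLOR_RGB2HSV).astype(int); H,S,V=h[...,0],h[...,1],h[...,2]
    return {"green":(H>50)&(H<85)&(S>90),"red":((H<5)|(H>174))&(S>170)&(V>120),"yellow":(H>22)&(H<35)&(S>150),"blue":(H>100)&(H<118)&(S>140)&(V>70),"white":(S<60)&(V>150)}[c].astype(np.uint8)
def blobs(p,c,amin,amax,W):
    n,l,s,ce=cv2.connectedComponentsWithStats(mask(p,c)); o=[]
    for i in range(1,n):
        if amin<=s[i,4]<=amax:
            w=at_z(p,ce[i],0)
            if W[0]<w[0]<W[1] and W[2]<w[1]<W[3]: o.append((ce[i],s[i,4],l==i))
    return o
def tri(a,b):
    (o1,d1),(o2,d2)=a,b; t=np.linalg.lstsq(np.c_[d1,-d2],o2-o1,rcond=None)[0]
    x,y=o1+d1*t[0],o2+d2*t[1]; return (x+y)/2,np.linalg.norm(x-y)
W={"green":(.35,.5,-.18,.08),"red":(.43,.65,.1,.25),"white":(.38,.56,.0,.16)}
for c in W:
    B={n:blobs(P[n],c,15,500,W[c]) for n in P}
    for n in B: print(c,n,[(b[0].round(1),b[1]) for b in B[n]])
    C=cloud(P["top"])
    for b in B["top"]:
        best=min((tri(ray(P["top"],b[0]),ray(P["scene"],s[0])) for s in B["scene"]),key=lambda r:r[1])
        z=C[b[2]][:,2]; print(c,"tri",best,"depth z med",np.median(z),np.percentile(z,90), "at z", at_z(P["top"],b[0],np.percentile(z,90)))
for c,w in(("yellow",(.55,.8,-.15,.2)),("blue",(.4,.65,.25,.48)),("white",(.4,.65,-.5,-.25))):
    for n in P:
        b=max(blobs(P[n],c,500,20000,w),key=lambda b:b[1]); p=P[n]
        v,u=np.nonzero(b[2]); cnt=np.array([at_z(p,q,.022)[:2] for q in np.c_[u,v]],np.float32)
        r=cv2.minAreaRect(cnt*1000); print(c,n,b[1],r)
    C=cloud(P["top"])
E
```

```text
green top [(array([333.5, 238.5]), np.int32(80)), (array([385.5, 243.7]), np.int32(84))]
green scene [(array([273.9, 149.4]), np.int32(90)), (array([322.8, 159.6]), np.int32(104))]
green tri (array([ 0.436 , -0.0095,  0.0593]), np.float64(0.00236306530848535)) depth z med 0.061410860854223204 0.06478267560936038 at z [ 0.4353 -0.0083  0.0648]
green tri (array([ 0.4269, -0.1293,  0.0584]), np.float64(0.001528324526762546)) depth z med 0.06092274274943721 0.06408868824291751 at z [ 0.4263 -0.1279  0.0641]
red top [(array([251. , 194.7]), np.int32(72))]
red scene [(array([402.2, 197. ]), np.int32(152))]
red tri (array([0.5307, 0.1811, 0.0803]), np.float64(0.004982371111948881)) depth z med 0.08466888577362808 0.08752839726908804 at z [0.5293 0.1824 0.0875]
white top [(array([308.2, 203.9]), np.int32(136)), (array([275.8, 242.9]), np.int32(139))]
white scene [(array([382. , 180.3]), np.int32(133)), (array([341.4, 204.5]), np.int32(150))]
white tri (array([0.5214, 0.0531, 0.015 ]), np.float64(0.0023006607915854477)) depth z med 0.006681406114088184 0.017551143758922638 at z [0.5209 0.0541 0.0176]
white tri (array([0.4254, 0.128 , 0.0149]), np.float64(0.002037801731648239)) depth z med 0.006872883239617877 0.01749852788176436 at z [0.4251 0.1288 0.0175]Traceback (most recent call last):
  File "<stdin>", line 27, in <module>
ValueError: max() iterable argument is empty
```

```bash
python3 - <<'E'
from h import *
p=shot("top"); h=cv2.cvtColor(p["color"],cv2.COLOR_RGB2HSV).astype(int); H,S,V=h[...,0],h[...,1],h[...,2]
print(h[145,324],h[200,188],h[200,476])
for c,m,(u,v) in(("yellow",(H>22)&(H<38)&(S>90)&(V>80),(324,145)),("blue",(H>95)&(H<120)&(S>120)&(V>60),(188,196)),("white",(S<60)&(V>110),(476,202))):
    k=cv2.morphologyEx(m.astype(np.uint8),cv2.MORPH_CLOSE,np.ones((5,5))); n,l,s,_=cv2.connectedComponentsWithStats(k); i=l[v,u]; print(c,s[i])
    vv,uu=np.nonzero(l==i); w=np.array([at_z(p,q,.022)[:2] for q in np.c_[uu,vv]],np.float32)*1000
    r=cv2.minAreaRect(w); print(r, cv2.boxPoints(r).round().tolist())
E
```

```text
[ 30 141 220] [107 168 202] [ 30  10 220]
yellow [ 289  116   70   62 2987]
((664.6715698242188, 21.013824462890625), (148.8871612548828, 124.64089965820312), 76.91504669189453) [[587.0, -37.0], [709.0, -66.0], [742.0, 79.0], [621.0, 108.0]]
blue [ 152  164   74   63 3099]
((535.8685913085938, 342.89398193359375), (153.58338928222656, 119.81639099121094), 75.95915222167969) [[459.0, 283.0], [575.0, 254.0], [613.0, 403.0], [496.0, 432.0]]
white [ 444  173   66   56 3155]
((537.977783203125, -352.8604736328125), (153.08921813964844, 122.57772827148438), 85.20136260986328) [[471.0, -424.0], [593.0, -434.0], [605.0, -282.0], [483.0, -271.0]]
```

Emit:
move_arm(offset=[[0,0,0],[0,0,0],[0,0,0],[-3.3,-3.3,0],[-3.3,-3.3,0]], twist=[[0,0,-0.123],[0,0,-0.123],[0,0,-0.123],[0,0,0],[0,0,0]], grip=[1,1,1,1,1])

```text
time: 1.55
ee_pos: [0.2643, 0.4467, 0.2529]
tcp_rot: [-180.0, -0.0, -179.8]
wrist_force: [0.5, 0.4, 0.5]
opening: 0.0853
grasp_force: 0.0
```

Emit:
move_arm(offset=[[-3.3,-3.3,0],[-3.3,-3.3,0],[-3.3,-3.3,0],[-3.3,-3.3,0],[-3.3,-3.3,0]], twist=[[0,0,0],[0,0,0],[0,0,0],[0,0,0],[0,0,0]], grip=[1,1,1,1,1])

```text
time: 2.05
ee_pos: [0.4304, 0.2805, 0.2535]
tcp_rot: [180.0, 0.0, -180.0]
wrist_force: [0.7, 0.3, 0.1]
opening: 0.0856
grasp_force: 0.0
```

Now measure the bottle from two wrist places: here and closer.

```bash
cat >> h.py <<'E'
def cmask(p,c):
    h=cv2.cvtColor(p["color"],cv2.COLOR_RGB2HSV).astype(int); H,S,V=h[...,0],h[...,1],h[...,2]
    m={"green":(H>50)&(H<85)&(S>90),"red":((H<5)|(H>174))&(S>150)&(V>100),"white":(S<50)&(V>140)}[c]
    return cv2.morphologyEx(m.astype(np.uint8),cv2.MORPH_OPEN,np.ones((3,3)))
def tops(p,c,band,amin=150):
    """centres of flat tops of colour c: circle centre at height in band, from depth"""
    C=cloud(p); n,l,s,ce=cv2.connectedComponentsWithStats(cmask(p,c)*((C[...,2]>band[0])&(C[...,2]<band[1])).astype(np.uint8)); o=[]
    for i in range(1,n):
        if s[i,4]>=amin:
            q=C[l==i]; z=np.median(q[:,2]); v,u=np.nonzero(l==i)
            w=np.array([at_z(p,x,z)[:2] for x in np.c_[u,v]],np.float32)
            (x,y),r=cv2.minEnclosingCircle(w); o.append(np.round([x,y,z,2*r,s[i,4],*ce[i]],4))
    return o
E
python3 - <<'E'
from h import *
p=shot("wrist"); save(p,"w1.png"); print(p["tool_from_camera"])
print(bot.get_obs()["q"])
for r in tops(p,"red",(.07,.1)): print(r)
for r in finder.pinpoint(p,"amber_bottle")[:2]: print(r,at_z(p,r["position"],0))
E
```

```text
[[-6.86495954e-04 -9.61491259e-01 -2.74834656e-01  6.87396075e-02]
 [ 9.99999753e-01 -6.18246745e-04 -3.34953913e-04 -3.50424394e-04]
 [ 1.52139628e-04 -2.74834818e-01  9.61491445e-01 -1.20855272e-01]
 [ 0.00000000e+00  0.00000000e+00  0.00000000e+00  1.00000000e+00]]
[ 3.25688580e+01  7.96978052e-02  4.98313878e+00  9.48671385e+01
 -1.43781887e-01  3.27562928e+01]
{'position': [235.4, 252.5], 'p': 0.77} [0.53063393 0.17605022 0.        ]
```

View pics/w1.png

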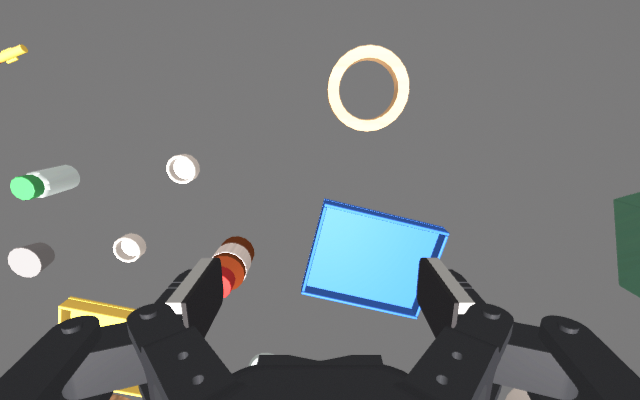

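Wrist view: bottle's foot is at (236,250), with its red cap partly behind the left finger at (225,288). Blue tray is at (375,258). The floor point (0.531, 0.176) agrees with the top/scene triangulation (0.531, 0.181). I go over the bottle and look from there.

Emit:
move_arm(offset=[[-2,-2.5,0],[-2,-2.5,0],[-2,-2.6,0],[-1,-2.6,0],[0,0,0]], twist=[[0,0,0],[0,0,0],[0,0,0],[0,0,0],[0,0,0]], grip=[1,1,1,1,1])

```text
time: 2.65
ee_pos: [0.5001, 0.1782, 0.2531]
tcp_rot: [-180.0, -0.0, 179.9]
wrist_force: [-0.7, 0.0, -0.0]
opening: 0.0855
grasp_force: 0.0
```

```bash
python3 - <<'E'
from h import *
p=shot("wrist"); save(p,"w2.png"); print(bot.get_obs()["ee_pos"])
for r in tops(p,"red",(.07,.1)): print(r)
for r in finder.pinpoint(p,"amber_bottle")[:2]: print(r,at_z(p,r["position"],0))
for r in finder.pinpoint(p,"yellow_tray")[:2]: print(r,at_z(p,r["position"],0))
E
```

```text
[0.49957428 0.17933726 0.25317452]
{'position': [320.6, 196.0], 'p': 0.71} [0.52799568 0.17871486 0.        ]
```

Emit:
move_arm(offset=[[-3,0.1,2],[0,0,4.5],[0,0,4.5],[0,0,4],[0,0,3]], twist=[[0,0,0],[0,0,0],[0,0,0],[0,0,0],[0,0,0]], grip=[1,1,1,1,1])

```text
time: 3.3
ee_pos: [0.5278, 0.1821, 0.0705]
tcp_rot: [-180.0, -0.1, -179.9]
wrist_force: [0.7, 0.1, 0.1]
opening: 0.0851
grasp_force: 0.0
```

Emit:
move_arm(offset=[[0,0,2.8],[0,0,0],[0,0,0],[0,0,0],[0,0,0]], twist=[[0,0,0],[0,0,0],[0,0,0],[0,0,0],[0,0,0]], grip=[1,0.3,0.3,0.3,0.3], force=30)

```text
time: 3.8
ee_pos: [0.5304, 0.1817, 0.0476]
tcp_rot: [179.9, 0.2, -180.0]
wrist_force: [-1.9, 0.2, 7.4]
opening: 0.0409
grasp_force: 31.4
```

Emit:
move_arm(offset=[[0,0,0],[0,0,0],[0,0,-1],[0,0,-2],[0,0,-2]], twist=[[0,0,0],[0,0,0],[0,0,0],[0,0,0],[0,0,0]], grip=[0.3,0.3,0.3,0.3,0.3])

```text
time: 4.3
ee_pos: [0.5292, 0.181, 0.0966]
tcp_rot: [-180.0, -0.0, -180.0]
wrist_force: [0.3, -0.0, -1.2]
opening: 0.0417
grasp_force: 30.6
```

Emit:
move_arm(offset=[[0,0,-3],[0,-3.2,-1],[-2.5,-3.2,0],[-2.5,-3.2,0],[-2.5,-3.2,0]], twist=[[0,0,0],[0,0,0],[0,0,0],[0,0,0],[0,0,0]], grip=[0.3,0.3,0.3,0.3,0.3])

```text
time: 4.8
ee_pos: [0.6053, 0.0519, 0.1368]
tcp_rot: [180.0, 0.1, -180.0]
wrist_force: [0.6, 0.9, -2.0]
opening: 0.0407
grasp_force: 30.8
```

Emit:
move_arm(offset=[[-2.5,-3.2,0],[-2.6,0,0],[0,0,0],[0,0,0]], twist=[[0,0,0],[0,0,0],[0,0,0],[0,0,0]], grip=[0.3,0.3,0.3,0.3])

```text
time: 5.2
ee_pos: [0.6554, 0.0209, 0.1354]
tcp_rot: [180.0, -0.0, 180.0]
wrist_force: [-0.2, 0.3, -1.8]
opening: 0.0404
grasp_force: 30.9
```

```bash
python3 - <<'E'
from h import *
p=shot("wrist"); save(p,"w3.png"); print(bot.get_obs()["ee_pos"])
for r in finder.pinpoint(p,"yellow_tray")[:2]: print(r,at_z(p,r["position"],0))
for u,v in((320,60),(250,120),(390,120)): print(u,v,at_d(p,(u,v)))
E
```

```text
[0.65501393 0.0213059  0.13564246]
{'position': [316.4, 210.7], 'p': 0.72} [0.66519952 0.01788834 0.        ]
320 60 [5.51689375e-01 2.08925830e-02 1.56838763e-04]
250 120 [ 0.59339863 -0.03118167  0.00406198]
390 120 [0.59358296 0.07355693 0.00091703]
```

View pics/w3.png

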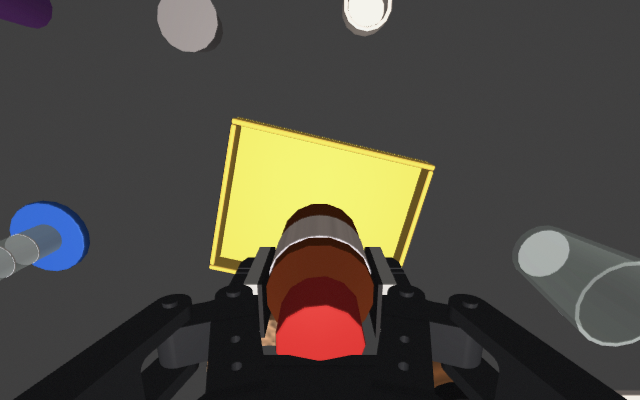

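Bottle is held upright over the yellow tray (corners (235,120), (433,166), (212,268)). The tray centre measures (0.665, 0.018), which agrees with the top view. Lowering.

Emit:
move_arm(offset=[[-0.8,0,3],[0,0,3],[0,0,1.5],[0,0,0.5],[0,0,0]], twist=[[0,0,0],[0,0,0],[0,0,0],[0,0,0],[0,0,0]], grip=[0.3,0.3,0.3,0.3,0.3])

```text
time: 5.8
ee_pos: [0.663, 0.0213, 0.0557]
tcp_rot: [-180.0, -0.0, -180.0]
wrist_force: [0.7, 0.5, -0.3]
opening: 0.0411
grasp_force: 30.9
```

Emit:
move_arm(offset=[[0,0,0.3],[0,0,0.2],[0,0,0]], twist=[[0,0,0],[0,0,0],[0,0,0]], grip=[0.3,0.3,0.3])

```text
time: 6.1
ee_pos: [0.664, 0.0211, 0.0517]
tcp_rot: [180.0, 0.1, -180.0]
wrist_force: [-0.6, 0.3, 2.7]
opening: 0.041
grasp_force: 31.4
```

Emit:
move_arm(offset=[[0,0,0],[0,0,0],[0,0,-1.5],[0,0,-4],[0,0,-4]], twist=[[0,0,0],[0,0,0],[0,0,0],[0,0,0],[0,0,0]], grip=[0.8,0.8,0.8,0.8,0.8])

```text
time: 6.6
ee_pos: [0.6628, 0.0211, 0.1468]
tcp_rot: [-180.0, -0.1, -180.0]
wrist_force: [1.2, 0.6, -0.0]
opening: 0.068
grasp_force: 0.0
```

Emit:
move_arm(offset=[[0,0,-4],[4.5,-0.6,0],[4.5,-0.6,0],[4.5,-0.6,0],[4,-0.6,0]], twist=[[0,0,0],[0,0,0],[0,0,0],[0,0,0],[0,0,0]], grip=[0.8,0.8,0.8,0.8,0.8])

```text
time: 7.1
ee_pos: [0.4865, -0.0031, 0.1864]
tcp_rot: [-180.0, 0.1, -180.0]
wrist_force: [-0.8, -0.8, 1.7]
opening: 0.0681
grasp_force: 0.0
```

```bash
python3 - <<'E'
from h import *
p=shot("wrist"); save(p,"w4.png"); print(bot.get_obs()["ee_pos"])
for r in tops(p,"green",(.045,.075)): print(r)
for r in finder.pinpoint(p,"vial_a")[:5]: print(r,at_z(p,r["position"],0))
E
```

```text
[ 0.48148883 -0.00366459  0.18660685]
[ 4.259000e-01 -1.277000e-01  6.100000e-02  2.840000e-02  1.032000e+03
  1.484864e+02  1.210969e+02]
[ 4.349000e-01 -1.080000e-02  6.130000e-02  2.370000e-02  8.040000e+02
  3.094639e+02  1.343396e+02]
{'position': [309.1, 129.9], 'p': 0.95} [ 0.43506191 -0.01307683  0.        ]
{'position': [176.2, 117.9], 'p': 0.82} [ 0.42442355 -0.13310928  0.        ]
{'position': [105.7, 84.2], 'p': 0.79} [ 0.39571827 -0.19168558  0.        ]
{'position': [141.1, 213.1], 'p': 0.73} [ 0.51462164 -0.17837976  0.        ]
{'position': [78.7, 150.0], 'p': 0.55} [ 0.4532105  -0.22708709  0.        ]
```

View pics/w4.png

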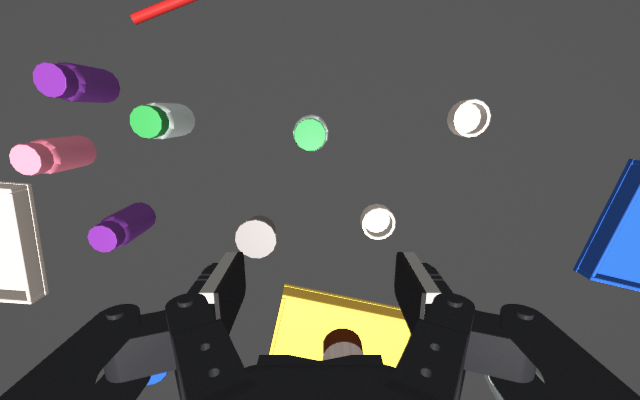

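Picture: green vials have their caps at (310,133) and (149,121). Purple and pink decoys are at the left, the stopper at (256,238), white caps at (469,118) and (378,221), and the bottle stands in the yellow tray. Vial one is at (0.435, -0.011) with its top at 61 mm as expected. Second vial is near (0.426, -0.129).

Emit:
move_arm(offset=[[2.4,-0.4,2],[2.3,-0.4,3],[0,0,2],[0,0,0]], twist=[[0,0,0],[0,0,0],[0,0,0],[0,0,0]], grip=[0.8,0.8,0.8,0.8])

```text
time: 7.6
ee_pos: [0.4404, -0.011, 0.1141]
tcp_rot: [180.0, -0.1, 180.0]
wrist_force: [0.5, 0.1, 0.0]
opening: 0.0684
grasp_force: 0.0
```

```bash
python3 - <<'E'
from h import *
print(np.mean([bot.get_obs()["ee_pos"] for _ in range(3)],0))
p=shot("wrist")
for r in tops(p,"green",(.045,.075)): print(r)
for r in finder.pinpoint(p,"vial_a")[:2]: print(r,at_z(p,r["position"],0))
print(bot.get_obs()["ee_pos"])
E
```

```text
[ 0.44037166 -0.01097728  0.11409751]
[ 4.243000e-01 -1.270000e-01  6.090000e-02  3.120000e-02  1.584000e+03
  1.092437e+02  2.089476e+02]
[ 4.274000e-01 -1.120000e-02  5.630000e-02  1.850000e-02  1.850000e+02
  3.198162e+02  2.079135e+02]
{'position': [152.7, 184.1], 'p': 0.92} [ 0.42307801 -0.13331455  0.        ]
{'position': [115.2, 296.6], 'p': 0.91} [ 0.51585915 -0.17651487  0.        ]
[ 0.44208634 -0.01089795  0.11661491]
```

Emit:
move_arm(offset=[[0.6,0,2.5],[0,0,3],[0,0,1.8],[0,0,0],[0,0,0]], twist=[[0,0,0],[0,0,0],[0,0,0],[0,0,0],[0,0,0]], grip=[0.8,0.8,0.8,0.15,0.15], force=25)

```text
time: 8.2
ee_pos: [0.4365, -0.0109, 0.0439]
tcp_rot: [-180.0, 0.1, -180.0]
wrist_force: [0.6, 0.1, 0.7]
opening: 0.0403
grasp_force: 0.0
```

Emit:
move_arm(offset=[[0,0,0],[0,0,0],[0,0,0],[0,0,0],[0,0,-2]], twist=[[0,0,0],[0,0,0],[0,0,0],[0,0,0],[0,0,0]], grip=[0.15,0.15,0.15,0.15,0.15])

```text
time: 8.7
ee_pos: [0.4347, -0.0109, 0.0619]
tcp_rot: [180.0, -0.1, -180.0]
wrist_force: [0.4, 0.7, 0.2]
opening: 0.0267
grasp_force: 24.9
```

Emit:
move_arm(offset=[[0,0,-4],[0,0,-4],[0,-4.3,-2],[-1.5,-4.3,0],[-1.5,-4.3,0]], twist=[[0,0,0],[0,0,0],[0,0,0],[0,0,0],[0,0,0]], grip=[0.15,0.15,0.15,0.15,0.15])

```text
time: 9.2
ee_pos: [0.4664, -0.1415, 0.1647]
tcp_rot: [-179.9, 0.2, -179.9]
wrist_force: [1.2, 0.7, -0.3]
opening: 0.0271
grasp_force: 24.9
```

Emit:
move_arm(offset=[[-1.5,-4.3,0],[-1.5,-4.3,0],[-1.5,-4.3,0],[-1.5,-4.3,0],[-1.5,-4.1,0]], twist=[[0,0,0],[0,0,0],[0,0,0],[0,0,0],[0,0,0]], grip=[0.15,0.15,0.15,0.15,0.15])

```text
time: 9.7
ee_pos: [0.541, -0.3552, 0.1632]
tcp_rot: [-180.0, 0.1, 180.0]
wrist_force: [1.2, -0.1, 0.4]
opening: 0.0268
grasp_force: 24.9
```

```bash
python3 - <<'E'
from h import *
p=shot("wrist"); save(p,"w5.png"); print(bot.get_obs()["ee_pos"])
for r in finder.pinpoint(p,"white_tray")[:2]: print(r,at_z(p,r["position"],0))
E
```

```text
[ 0.54205065 -0.36009121  0.16070881]
{'position': [315.2, 187.7], 'p': 0.78} [ 0.53824075 -0.35960825  0.        ]
```

View pics/w5.png

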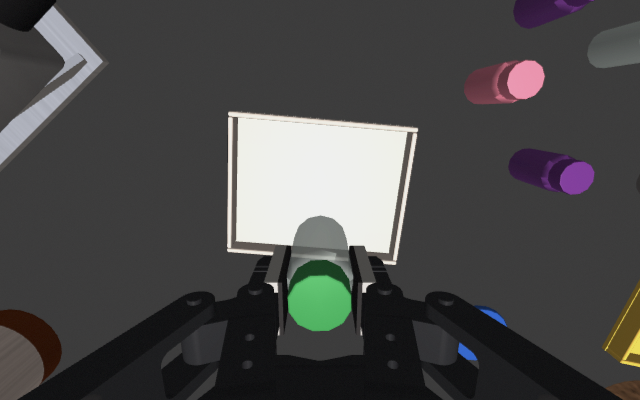

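The vial hangs upright over the white tray (corners (230,113), (415,128), (395,262), (230,250)). Tray centre is about (0.538, -0.357). First slot at x=0.562.

Emit:
move_arm(offset=[[-2,0,3],[0,0,4],[0,0,3],[0,0,0.8],[0,0,0]], twist=[[0,0,0],[0,0,0],[0,0,0],[0,0,0],[0,0,0]], grip=[0.15,0.15,0.15,0.15,0.15])

```text
time: 10.3
ee_pos: [0.5601, -0.3524, 0.0541]
tcp_rot: [180.0, -0.1, -180.0]
wrist_force: [0.5, -0.8, -0.6]
opening: 0.027
grasp_force: 25.0
```

Emit:
move_arm(offset=[[0,0,0.3],[0,0,0.2],[0,0,0]], twist=[[0,0,0],[0,0,0],[0,0,0]], grip=[0.15,0.15,0.15])

```text
time: 10.6
ee_pos: [0.5609, -0.3532, 0.0506]
tcp_rot: [-179.9, 0.1, -180.0]
wrist_force: [0.0, 0.7, -0.5]
opening: 0.0271
grasp_force: 25.0
```

Emit:
move_arm(offset=[[0,0,0.2],[0,0,0.1],[0,0,0]], twist=[[0,0,0],[0,0,0],[0,0,0]], grip=[0.15,0.15,0.15])

```text
time: 10.9
ee_pos: [0.561, -0.3532, 0.0484]
tcp_rot: [-179.9, 0.1, -180.0]
wrist_force: [-2.4, 1.8, 9.8]
opening: 0.027
grasp_force: 25.8
```

Emit:
move_arm(offset=[[0,0,-0.1],[0,0,0],[0,0,0],[0,0,-4],[0,0,-4]], twist=[[0,0,0],[0,0,0],[0,0,0],[0,0,0],[0,0,0]], grip=[0.6,0.6,0.6,0.6,0.7])

```text
time: 11.4
ee_pos: [0.5596, -0.3524, 0.1266]
tcp_rot: [179.9, -0.2, -180.0]
wrist_force: [1.0, -0.1, 0.2]
opening: 0.06
grasp_force: 0.0
```

Emit:
move_arm(offset=[[1,3,-4],[2,4.4,0],[2,4.4,0],[2,4.4,0],[2,4.4,0]], twist=[[0,0,0],[0,0,0],[0,0,0],[0,0,0],[0,0,0]], grip=[0.7,0.7,0.7,0.7,0.7])

```text
time: 11.9
ee_pos: [0.4695, -0.1461, 0.1663]
tcp_rot: [180.0, 0.0, 180.0]
wrist_force: [1.4, 0.8, 0.5]
opening: 0.0599
grasp_force: 0.0
```

```bash
python3 - <<'E'
from h import *
p=shot("wrist"); save(p,"w6.png"); print(bot.get_obs()["ee_pos"])
for r in tops(p,"green",(.045,.085)): print(r)
for r in finder.pinpoint(p,"vial_a")[:5]: print(r,at_z(p,r["position"],0))
E
```

```text
[ 0.46675538 -0.14144054  0.16654206]
[ 4.256000e-01 -1.308000e-01  6.120000e-02  2.450000e-02  9.430000e+02
  3.430159e+02  1.479099e+02]
[ 5.553000e-01 -3.488000e-01  6.470000e-02  3.600000e-02  9.950000e+02
  6.031460e+01  3.166734e+02]
{'position': [260.3, 106.3], 'p': 0.95} [ 0.39745411 -0.19606105  0.        ]
{'position': [101.9, 282.6], 'p': 0.91} [ 5.62002133e-01 -3.58776458e-01 -5.55111512e-17]
{'position': [336.9, 139.1], 'p': 0.81} [ 0.42453016 -0.13158237  0.        ]
{'position': [285.4, 239.9], 'p': 0.69} [ 0.51748173 -0.17859018  0.        ]
{'position': [230.6, 173.3], 'p': 0.67} [ 0.45421996 -0.22519643  0.        ]
```

View pics/w6.png

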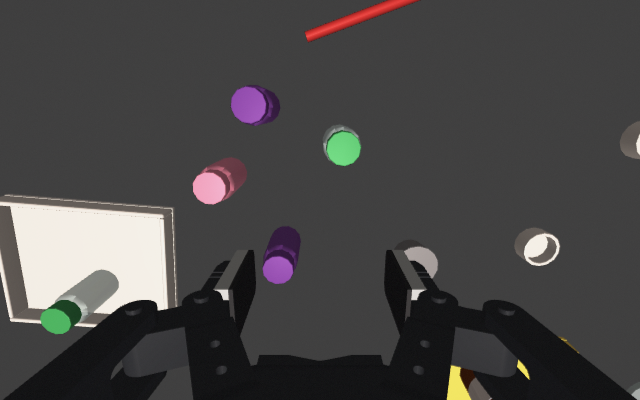

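Vial one stands in the white tray (cap (60,317), foot (102,283)), a lean only of perspective. The second green vial is at (343,148), which gives (0.425, -0.131).

Emit:
move_arm(offset=[[2.2,0.6,0],[2.1,0.6,2],[0,0,3.4],[0,0,0],[0,0,0]], twist=[[0,0,0],[0,0,0],[0,0,0],[0,0,0],[0,0,0]], grip=[0.7,0.7,0.7,0.7,0.7])

```text
time: 12.5
ee_pos: [0.4276, -0.1358, 0.1129]
tcp_rot: [180.0, -0.0, 180.0]
wrist_force: [-0.1, -0.3, 0.3]
opening: 0.0595
grasp_force: 0.0
```

```bash
python3 - <<'E'
from h import *
p=shot("wrist"); print(bot.get_obs()["ee_pos"])
for r in tops(p,"green",(.045,.085)): print(r)
print(bot.get_obs()["ee_pos"])
E
```

```text
[ 0.42822676 -0.13592904  0.11368515]
[ 4.240000e-01 -1.304000e-01  6.110000e-02  2.670000e-02  1.463000e+03
  3.297368e+02  2.312249e+02]
[ 0.42822676 -0.13592904  0.11368515]
```

Emit:
move_arm(offset=[[0.3,0.5,2],[0,0,3],[0,0,2],[0,0,0],[0,0,0]], twist=[[0,0,0],[0,0,0],[0,0,0],[0,0,0],[0,0,0]], grip=[0.7,0.7,0.7,0.15,0.15])

```text
time: 13.05
ee_pos: [0.4255, -0.1309, 0.044]
tcp_rot: [-180.0, 0.1, -180.0]
wrist_force: [0.1, -0.7, 1.0]
opening: 0.0316
grasp_force: 0.0
```

Emit:
move_arm(offset=[[0,0,0],[0,0,0],[0,0,0],[0,0,0],[0,0,-2]], twist=[[0,0,0],[0,0,0],[0,0,0],[0,0,0],[0,0,0]], grip=[0.15,0.15,0.15,0.15,0.15])

```text
time: 13.55
ee_pos: [0.4238, -0.1303, 0.0617]
tcp_rot: [180.0, -0.1, -180.0]
wrist_force: [0.4, 0.2, 0.6]
opening: 0.0271
grasp_force: 24.9
```

Emit:
move_arm(offset=[[0,0,-4],[0,0,-4],[-1,-4,-2],[-2,-4.4,0],[-2,-4.4,0]], twist=[[0,0,0],[0,0,0],[0,0,0],[0,0,0],[0,0,0]], grip=[0.15,0.15,0.15,0.15,0.15])

```text
time: 14.05
ee_pos: [0.4757, -0.2603, 0.1646]
tcp_rot: [-179.9, 0.2, -179.9]
wrist_force: [1.3, 0.9, -0.4]
opening: 0.0272
grasp_force: 24.9
```

Emit:
move_arm(offset=[[-2,-4.4,0],[-2,-4.4,0],[0,-1,0],[0,0,0]], twist=[[0,0,0],[0,0,0],[0,0,0],[0,0,0]], grip=[0.15,0.15,0.15,0.15])

```text
time: 14.45
ee_pos: [0.5144, -0.3579, 0.1617]
tcp_rot: [180.0, -0.1, 179.9]
wrist_force: [-0.6, 0.6, -0.2]
opening: 0.0271
grasp_force: 25.0
```

Emit:
move_arm(offset=[[0,0,3],[0,0,4],[0,0,3],[0,0,0.8],[0,0,0]], twist=[[0,0,0],[0,0,0],[0,0,0],[0,0,0],[0,0,0]], grip=[0.15,0.15,0.15,0.15,0.15])

```text
time: 14.95
ee_pos: [0.5141, -0.3553, 0.0546]
tcp_rot: [180.0, -0.1, -179.9]
wrist_force: [-0.8, -0.4, -0.4]
opening: 0.0269
grasp_force: 25.0
```

Emit:
move_arm(offset=[[0,0,0.3],[0,0,0.2],[0,0,0]], twist=[[0,0,0],[0,0,0],[0,0,0]], grip=[0.15,0.15,0.15])

```text
time: 15.25
ee_pos: [0.5151, -0.3567, 0.0507]
tcp_rot: [-179.9, 0.1, -180.0]
wrist_force: [0.4, -0.2, -0.3]
opening: 0.0269
grasp_force: 25.0
```

Emit:
move_arm(offset=[[0,0,0.2],[0,0,0]], twist=[[0,0,0],[0,0,0]], grip=[0.15,0.15])

```text
time: 15.45
ee_pos: [0.5151, -0.3568, 0.0484]
tcp_rot: [-180.0, 0.1, -180.0]
wrist_force: [-0.2, 0.8, 4.7]
opening: 0.0271
grasp_force: 25.3
```

Emit:
move_arm(offset=[[0,0,0],[0,0,0],[0,0,0],[0,0,-4],[0,0,-4]], twist=[[0,0,0],[0,0,0],[0,0,0],[0,0,0],[0,0,0]], grip=[0.6,0.6,0.6,0.6,0.7])

```text
time: 15.95
ee_pos: [0.5138, -0.3559, 0.127]
tcp_rot: [179.9, -0.2, -180.0]
wrist_force: [0.6, -0.6, -0.5]
opening: 0.0599
grasp_force: 0.0
```

Emit:
move_arm(offset=[[0,0,-4],[0,4.5,0],[0,4.5,0],[0,4.5,0],[0,4.5,0]], twist=[[0,0,0],[0,0,0],[0,0,0],[0,0,0],[0,0,0]], grip=[0.7,0.7,0.7,0.7,0.7])

```text
time: 16.45
ee_pos: [0.5143, -0.175, 0.1675]
tcp_rot: [-180.0, 0.0, 180.0]
wrist_force: [0.6, -0.0, 0.1]
opening: 0.0599
grasp_force: 0.0
```

```bash
python3 - <<'E'
from h import *
for n in("top","scene"):
    p=shot(n); save(p,n+"2.png")
    print(n,[r.tolist() for r in tops(p,"green",(.04,.08),20)])
    for r in finder.pinpoint(p,"vial_a")[:6]: print(round(r["p"],2),r["position"],at_z(p,r["position"],.004))
    for r in finder.pinpoint(p,"amber_bottle")[:2]: print('b',round(r["p"],2),r["position"],at_z(p,r["position"],.004))
E
```

```text
top []
0.55 [399.9, 205.7] [ 0.52359657 -0.16941274  0.004     ]
b 0.86 [322.4, 148.3] [0.66321741 0.02355469 0.004     ]
scene [[0.5182, -0.3529, 0.0646, 0.0314, 81.0, 167.8889, 157.9012], [0.5647, -0.3513, 0.0643, 0.0299, 70.0, 160.1571, 171.5571], [0.4767, 0.6304, 0.0731, 0.0371, 63.0, 635.6667, 219.0952]]
0.9 [163.8, 192.5] [ 0.57031745 -0.35344025  0.004     ]
0.75 [241.9, 192.4] [ 0.52812736 -0.1791244   0.004     ]
0.72 [234.0, 166.0] [ 0.44874326 -0.22867791  0.004     ]
0.62 [254.8, 155.2] [ 0.39976896 -0.19263108  0.004     ]
0.51 [172.0, 172.2] [ 0.50380571 -0.36530128  0.004     ]
b 0.59 [311.4, 256.8] [0.6662841  0.02091059 0.004     ]
```

View pics/scene2.png

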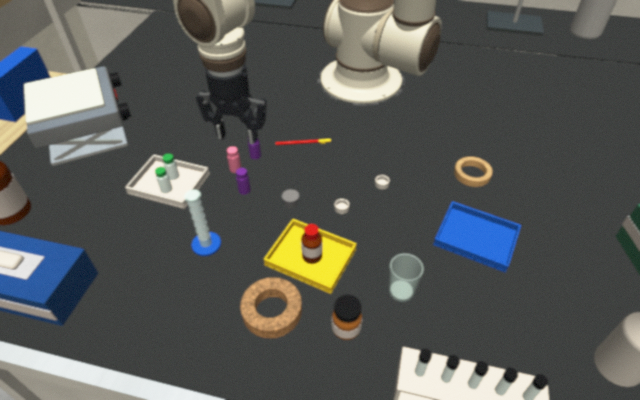

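Scene picture: both green vials stand upright in the white tray at (164,180) and (170,165). The bottle stands in the yellow tray at (312,245). The stopper (290,196) and cylinder (200,225) are unmoved, and the white caps are at (342,206) and (382,182). Now the caps.

Emit:
move_arm(offset=[[-0.6,4.5,0],[-0.6,4.5,0],[-0.6,4.5,0],[-0.6,4.5,0],[-0.6,4.7,0]], twist=[[0,0,0],[0,0,0],[0,0,0],[0,0,0],[0,0,0]], grip=[0.7,0.7,0.7,0.7,0.7])

```text
time: 17.25
ee_pos: [0.5451, 0.0507, 0.1674]
tcp_rot: [-180.0, 0.0, 179.9]
wrist_force: [1.6, -0.1, 0.0]
opening: 0.0597
grasp_force: 0.0
```

Emit:
move_arm(offset=[[0,0,2]], twist=[[0,0,0]], grip=[0.7])

```text
time: 17.35
ee_pos: [0.5465, 0.0539, 0.1493]
tcp_rot: [179.9, 0.2, -179.8]
wrist_force: [-0.7, -1.1, 0.1]
opening: 0.0594
grasp_force: 0.0
```

```bash
python3 - <<'E'
from h import *
p=shot("wrist"); save(p,"w7.png"); print(bot.get_obs()["ee_pos"])
for r in tops(p,"white",(-.005,.025)): print(r)
for r in finder.pinpoint(p,"cap_a")[:5]: print(r,at_z(p,r["position"],0))
E
```

```text
[0.54466986 0.05180846 0.14431833]
[4.229000e-01 1.279000e-01 5.800000e-03 3.750000e-02 2.060000e+03
 4.229379e+02 3.135830e+01]
[5.216000e-01 5.140000e-02 5.000000e-03 3.460000e-02 1.352000e+03
 3.170237e+02 1.655141e+02]
{'position': [419.2, 36.3], 'p': 0.73} [0.42515104 0.12756102 0.        ]
{'position': [317.1, 164.3], 'p': 0.71} [0.52116268 0.05158119 0.        ]
```

View pics/w7.png

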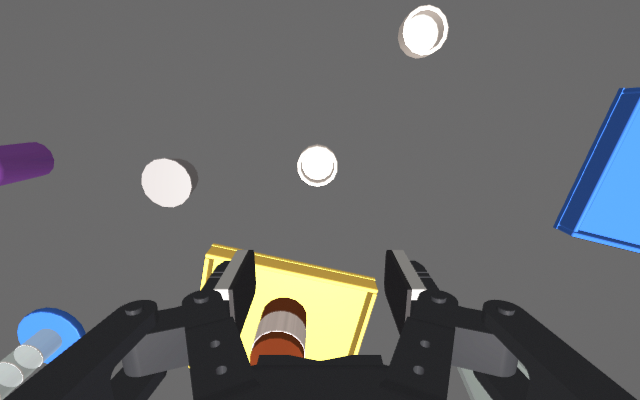

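Wrist view: white caps are at (317,165) and (423,31), the stopper at (167,183). Cap one is at (0.521, 0.052), cap two at (0.424, 0.128).

Emit:
move_arm(offset=[[2.4,0,3],[0,0,4],[0,0,3],[0,0,1],[0,0,0]], twist=[[0,0,0],[0,0,0],[0,0,0],[0,0,0],[0,0,0]], grip=[0.7,0.7,0.7,0.7,0.7])

```text
time: 17.95
ee_pos: [0.5201, 0.0492, 0.0369]
tcp_rot: [-180.0, -0.1, 179.9]
wrist_force: [0.2, -0.3, 0.8]
opening: 0.0596
grasp_force: 0.0
```

Emit:
move_arm(offset=[[0,0.2,1],[0,0,0],[0,0,0],[0,0,0],[0,0,0]], twist=[[0,0,0],[0,0,0],[0,0,0],[0,0,0],[0,0,0]], grip=[0.7,0.2,0.2,0.2,0.2])

```text
time: 18.45
ee_pos: [0.5212, 0.0526, 0.0286]
tcp_rot: [180.0, 0.1, -180.0]
wrist_force: [-1.3, -0.0, 5.5]
opening: 0.0298
grasp_force: 25.1
```

Emit:
move_arm(offset=[[0,0,0],[0,0,0],[0,0,-1],[0,0,-2],[0,0,0]], twist=[[0,0,0],[0,0,0],[0,0,0],[0,0,0],[0,0,0]], grip=[0.2,0.2,0.2,0.2,0.2])

```text
time: 18.95
ee_pos: [0.5219, 0.0527, 0.0604]
tcp_rot: [180.0, 0.2, -180.0]
wrist_force: [0.0, -0.2, 0.7]
opening: 0.0301
grasp_force: 24.8
```

Emit:
move_arm(offset=[[0,0,-4],[0,4,-3],[-0.6,4.2,0],[-0.6,4.2,0],[-0.6,4.2,0]], twist=[[0,0,0],[0,0,0],[0,0,0],[0,0,0],[0,0,0]], grip=[0.2,0.2,0.2,0.2,0.2])

```text
time: 19.45
ee_pos: [0.5386, 0.2202, 0.1276]
tcp_rot: [180.0, 0.0, 180.0]
wrist_force: [0.5, -0.3, -0.1]
opening: 0.0298
grasp_force: 24.9
```

Emit:
move_arm(offset=[[-0.6,4.2,0],[-0.7,4.2,0],[-0.6,3.4,0],[0,0,0]], twist=[[0,0,0],[0,0,0],[0,0,0],[0,0,0]], grip=[0.2,0.2,0.2,0.2])

```text
time: 19.85
ee_pos: [0.5572, 0.3403, 0.1261]
tcp_rot: [180.0, -0.1, -179.8]
wrist_force: [-1.3, -0.1, -1.2]
opening: 0.03
grasp_force: 25.0
```

```bash
python3 - <<'E'
from h import *
p=shot("wrist"); save(p,"w8.png"); print(bot.get_obs()["ee_pos"])
for r in finder.pinpoint(p,"blue_tray")[:2]: print(r,at_z(p,r["position"],0))
E
```

```text
[0.55707236 0.33831462 0.12627598]
{'position': [319.1, 172.1], 'p': 0.8} [0.53343018 0.33945442 0.        ]
```

View pics/w8.png

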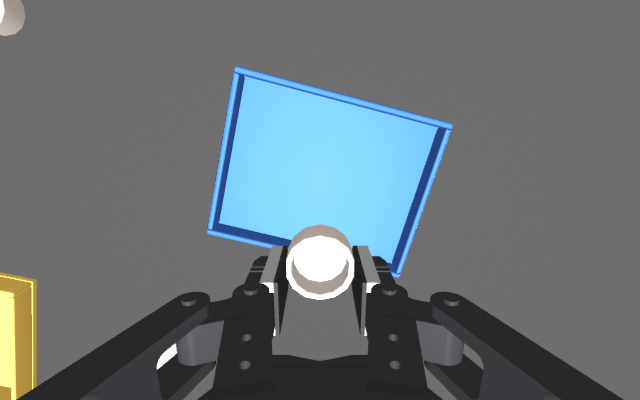

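The cap is held over the blue tray (corners (236,70), (451,126), (398,275), (209,232)). Tray centre is about (0.535, 0.341). Lowering at x=0.557.

Emit:
move_arm(offset=[[0,0,3],[0,0,3],[0,0,2.5],[0,0,0.5],[0,0,0]], twist=[[0,0,0],[0,0,0],[0,0,0],[0,0,0],[0,0,0]], grip=[0.2,0.2,0.2,0.2,0.2])

```text
time: 20.45
ee_pos: [0.5572, 0.3353, 0.0373]
tcp_rot: [-180.0, -0.1, 180.0]
wrist_force: [0.6, -0.4, 0.5]
opening: 0.0298
grasp_force: 25.0
```

Emit:
move_arm(offset=[[0,0,0.3],[0,0,0],[0,0,0]], twist=[[0,0,0],[0,0,0],[0,0,0]], grip=[0.2,0.2,0.2])

```text
time: 20.75
ee_pos: [0.558, 0.3367, 0.0357]
tcp_rot: [180.0, 0.1, -180.0]
wrist_force: [0.3, -0.2, -0.7]
opening: 0.0298
grasp_force: 25.0
```

Emit:
move_arm(offset=[[0,0,0.2],[0,0,0.1],[0,0,0]], twist=[[0,0,0],[0,0,0],[0,0,0]], grip=[0.2,0.2,0.2])

```text
time: 21.05
ee_pos: [0.5578, 0.3367, 0.0326]
tcp_rot: [180.0, 0.1, -180.0]
wrist_force: [-0.8, -1.5, 6.3]
opening: 0.0302
grasp_force: 25.5
```

Emit:
move_arm(offset=[[0,0,-0.1],[0,0,0],[0,0,0],[0,0,-4],[0,0,-4]], twist=[[0,0,0],[0,0,0],[0,0,0],[0,0,0],[0,0,0]], grip=[0.55,0.55,0.55,0.55,0.7])

```text
time: 21.55
ee_pos: [0.5566, 0.336, 0.1119]
tcp_rot: [-179.9, -0.2, -180.0]
wrist_force: [0.6, 0.9, 1.1]
opening: 0.0591
grasp_force: 0.0
```

Emit:
move_arm(offset=[[2.2,-4.2,-2],[2.2,-4.2,-1],[2.2,-4.2,0],[2.2,-4.2,0],[2.2,-4.1,0]], twist=[[0,0,0],[0,0,0],[0,0,0],[0,0,0],[0,0,0]], grip=[0.7,0.7,0.7,0.7,0.7])

```text
time: 22.05
ee_pos: [0.447, 0.1273, 0.1419]
tcp_rot: [-180.0, 0.0, -180.0]
wrist_force: [1.3, -0.1, 0.6]
opening: 0.0599
grasp_force: 0.0
```

Emit:
move_arm(offset=[[0,0,0]], twist=[[0,0,0]], grip=[0.7])

```text
time: 22.15
ee_pos: [0.446, 0.1254, 0.1422]
tcp_rot: [-180.0, -0.0, 179.8]
wrist_force: [1.3, 0.8, 0.5]
opening: 0.0602
grasp_force: 0.0
```

```bash
python3 - <<'E'
from h import *
p=shot("wrist"); save(p,"w9.png"); print(bot.get_obs()["ee_pos"])
for r in tops(p,"white",(-.005,.025)): print(r)
for r in finder.pinpoint(p,"cap_a")[:5]: print(r,at_z(p,r["position"],0))
E
```

```text
[0.44743116 0.12704471 0.14239733]
[3.435000e-01 3.260000e-01 2.020000e-02 8.240000e-02 3.122000e+03
 5.900032e+02 6.485010e+01]
[4.254000e-01 1.273000e-01 4.900000e-03 3.610000e-02 1.484000e+03
 3.223133e+02 1.731206e+02]
[5.570000e-01 3.360000e-01 1.340000e-02 4.870000e-02 1.281000e+03
 5.616511e+02 3.206838e+02]
{'position': [323.1, 173.7], 'p': 0.76} [0.42653353 0.12773068 0.        ]
{'position': [554.7, 314.7], 'p': 0.64} [0.55859378 0.34066268 0.        ]
```

View pics/w9.png

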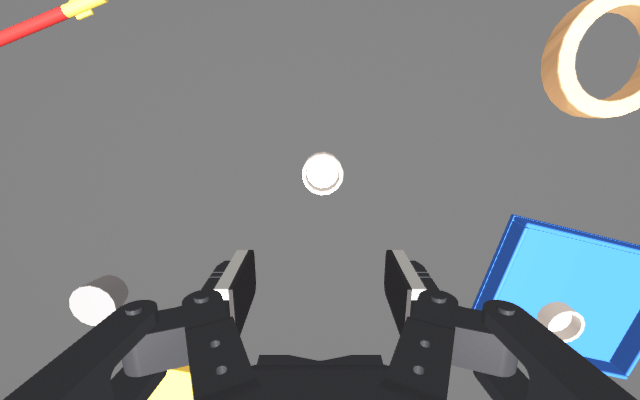

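Cap one lies in the blue tray (562,321), at about (0.558, 0.337). Cap two is at (323,174), which gives (0.426, 0.1275). I move 2.1 cm back and 11.5 cm down.

Emit:
move_arm(offset=[[2.1,0,3],[0,0,4],[0,0,3],[0,0,0.7],[0,0,0]], twist=[[0,0,0],[0,0,0],[0,0,0],[0,0,0],[0,0,0]], grip=[0.7,0.7,0.7,0.7,0.7])

```text
time: 22.75
ee_pos: [0.4269, 0.1292, 0.0344]
tcp_rot: [-180.0, -0.1, -179.9]
wrist_force: [0.0, 0.7, 0.6]
opening: 0.06
grasp_force: 0.0
```

Emit:
move_arm(offset=[[0.1,0,0.6],[0,0,0],[0,0,0],[0,0,0],[0,0,0]], twist=[[0,0,0],[0,0,0],[0,0,0],[0,0,0],[0,0,0]], grip=[0.7,0.2,0.2,0.2,0.2])

```text
time: 23.25
ee_pos: [0.4268, 0.1289, 0.0301]
tcp_rot: [180.0, 0.1, -180.0]
wrist_force: [-1.1, 0.5, 6.0]
opening: 0.0299
grasp_force: 24.9
```

Emit:
move_arm(offset=[[0,0,0],[0,0,0],[0,0,-1],[0,0,-2],[0,0,0]], twist=[[0,0,0],[0,0,0],[0,0,0],[0,0,0],[0,0,0]], grip=[0.2,0.2,0.2,0.2,0.2])

```text
time: 23.75
ee_pos: [0.4275, 0.129, 0.0618]
tcp_rot: [179.9, 0.2, -180.0]
wrist_force: [1.2, -0.2, -0.0]
opening: 0.0296
grasp_force: 24.9
```

Emit:
move_arm(offset=[[0,0,-4],[0,2.2,-2],[-1.7,4,0],[-1.7,4,0],[-1.7,4,0]], twist=[[0,0,0],[0,0,0],[0,0,0],[0,0,0],[0,0,0]], grip=[0.2,0.2,0.2,0.2,0.2])

```text
time: 24.25
ee_pos: [0.4777, 0.2723, 0.1191]
tcp_rot: [180.0, 0.0, 180.0]
wrist_force: [0.5, -0.6, 0.8]
opening: 0.0296
grasp_force: 24.9
```

Emit:
move_arm(offset=[[-1.7,4,0],[-1.7,3.5,0],[0,0,0],[0,0,0]], twist=[[0,0,0],[0,0,0],[0,0,0],[0,0,0]], grip=[0.2,0.2,0.2,0.2])

```text
time: 24.65
ee_pos: [0.5109, 0.346, 0.1178]
tcp_rot: [-179.9, -0.1, -179.9]
wrist_force: [-0.9, 0.4, -0.2]
opening: 0.0298
grasp_force: 25.0
```

Emit:
move_arm(offset=[[0,0,3],[0,0,3],[0,0,2],[0,0,0],[0,0,0]], twist=[[0,0,0],[0,0,0],[0,0,0],[0,0,0],[0,0,0]], grip=[0.2,0.2,0.2,0.2,0.2])

```text
time: 25.15
ee_pos: [0.5111, 0.345, 0.0399]
tcp_rot: [180.0, 0.0, 180.0]
wrist_force: [-0.2, -0.4, 1.4]
opening: 0.0298
grasp_force: 25.0
```

Emit:
move_arm(offset=[[0,0,0.3],[0,0,0.1],[0,0,0]], twist=[[0,0,0],[0,0,0],[0,0,0]], grip=[0.2,0.2,0.2])

```text
time: 25.45
ee_pos: [0.5114, 0.3458, 0.0356]
tcp_rot: [180.0, 0.0, -180.0]
wrist_force: [0.6, -0.1, 0.3]
opening: 0.0296
grasp_force: 25.0
```

Emit:
move_arm(offset=[[0,0,0.2],[0,0,0.1],[0,0,0]], twist=[[0,0,0],[0,0,0],[0,0,0]], grip=[0.2,0.2,0.2])

```text
time: 25.75
ee_pos: [0.5115, 0.3459, 0.0341]
tcp_rot: [179.9, 0.1, -180.0]
wrist_force: [-4.6, -3.2, 13.6]
opening: 0.0301
grasp_force: 26.2
```

Emit:
move_arm(offset=[[0,0,-0.2],[0,0,0],[0,0,0],[0,0,-4],[0,0,-4]], twist=[[0,0,0],[0,0,0],[0,0,0],[0,0,0],[0,0,0]], grip=[0.55,0.55,0.55,0.55,0.55])

```text
time: 26.25
ee_pos: [0.5102, 0.3451, 0.1133]
tcp_rot: [-179.9, -0.2, -180.0]
wrist_force: [0.9, 1.1, 0.7]
opening: 0.0472
grasp_force: 0.0
```

Emit:
move_arm(offset=[[0,0,-4],[4,0,-3],[4,0,0],[0,0,0],[0,0,0]], twist=[[0,0,0],[0,0,0],[0,0,0],[0,0,0],[0,0,0]], grip=[0.55,0.55,0.55,0.55,0.55])

```text
time: 26.75
ee_pos: [0.4307, 0.3459, 0.1841]
tcp_rot: [180.0, 0.0, -179.9]
wrist_force: [0.0, 0.7, 0.6]
opening: 0.0468
grasp_force: 0.0
```

```bash
python3 - <<'E'
from h import *
p=shot("scene"); save(p,"scene3.png")
for t in("cap_a","vial_a","amber_bottle","blue_tray"):
    for r in finder.pinpoint(p,t)[:3]: print(t,round(r["p"],2),r["position"],at_z(p,r["position"],.004))
E
```

```text
cap_a 0.68 [476.5, 225.9] [0.50489352 0.34304778 0.004     ]
cap_a 0.62 [473.9, 245.4] [0.55966299 0.33878609 0.004     ]
vial_a 0.87 [242.9, 191.6] [ 0.52518227 -0.17777964  0.004     ]
vial_a 0.8 [164.0, 189.0] [ 0.55989784 -0.35815048  0.004     ]
vial_a 0.72 [256.5, 158.8] [ 0.41140768 -0.18417636  0.004     ]
amber_bottle 0.77 [312.4, 253.0] [0.6565886  0.02050911 0.004     ]
blue_tray 0.62 [476.5, 237.5] [0.53719288 0.34360483 0.004     ]
```

View pics/scene3.png

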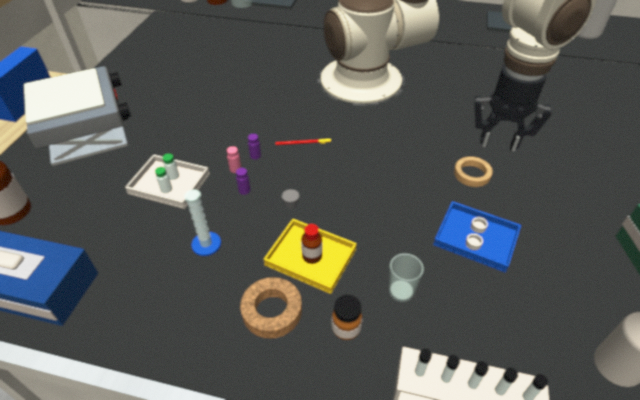

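Picture: both caps lie in the blue tray at (479,225) and (474,242). Both vials stand in the white tray at (164,180) and (170,165), the bottle stands in the yellow tray at (312,244), and the gripper is clear.

```bash
python3 -c "
from workcell import bot
print(bot.job_done())"
```

```text
the job is handed in; nothing more can be done
None
```

The job is handed in: the amber bottle stands in the yellow tray, both green-capped vials stand in the white tray and both white caps lie in the blue tray, placed in that order; the last scene picture shows the stopper and cylinder unmoved, and `job_done()` returned no verdict.

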